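# Gauge the depth of the drilled hole in a table leg

## Robot

A 6-joint arm with a two-finger parallel gripper is mounted at the origin on the work surface. World frame = base frame: x ahead of the robot, y to its left, z up, the work surface at z = 0. Lengths are in m, angles in rad, forces in N, time in s.
With the tool pointing down it reaches from about 0.4 to 0.825 m from the base axis. Payload 7 kg.
Tool frame: the origin (TCP) lies midway between the tips of the shut fingers; the grasp point (between the pads) lies ctrl.tcp_to_grasp behind it (ctrl.tcp_to_grasp is the distance from the TCP to the grasp point, in m); z points along the fingers, y is the line along which they close (so a half turn about z gives the same grasp; the last joint's range is limited). The gripper opens to 88 mm and grips with 3 to 60 N. Pads are 19 mm wide; open, the fingers measure 130 mm over their backs; the gripper's body (78 mm by 193 mm) begins 47 mm behind the grasp point.
Start: joints at [0.288, 0.359, 0.012, 0, -1.224, -0.288], TCP at [0.675, -0, 0.227] pointing down, gripper open.
Joint ranges: [-3.07, 3.07], [-1.43, 2.12], [-1.02, 1.25], [-3.03, 1.67], [-3.05, -0], [-3.03, 3.03]. Speed limits (rad/s): [2.39, 2.39, 3.01, 3.14, 3.14, 3.14].

## Interface

Orientations are given as a 3x3 rotation matrix whose columns are the frame's x, y, z axes.
In Python, from rig import get_obs, vision, ctrl gives the robot as it stands.
- The arm moves only by the tool play_rows, never from a script. Its argument "increments" is a list of rows, each an object of numbers: "x", "y", "z": the shift along the world's x, y, z in cm; "wx", "wy", "wz": the turn, a rotation vector about the world's x, y, z in rad; "jaw": the opening, from 0 (shut) to 1 (fully open). In form: [{"x": .., "y": .., "z": .., "wx": .., "wy": .., "wz": .., "jaw": ..}, ...]. A call has 1 to 8 rows; each row is the pose to reach, as a shift and turn from the pose commanded when the call began; what a row does not reach only later rows make up. A row lasts 1/10 s, in which the tool goes at most 50 mm and 8.59 degrees, less where a joint would pass 70% of its speed; a pose out of reach is approached as far as the arm can. A call with a gripper value outside its range is refused whole. The fingers move at their own pace and stop on an object; "squeeze" is the grip in N (left out, the last holds). Time passes only in rows, so rows that repeat a pose let the fingers close. It gives the time, the measured TCP pose, the force, the opening and the grip force at its end, in the units of the state.
- get_obs(): the state, without advancing time (a new reading comes with each control period).
- vision.capture(name): name is "scene" or "side" or "wrist"; returns the picture (384x512x3 uint8, blue, green, red); there is no depth.
- vision.get_calibration(name): a dict with "intrinsics" (3x3 intrinsics, pixels), "dist" ([k1, k2, p1, p2, k3] as OpenCV has them; the pictures are not rectified), "eye" and "attitude" of the camera in the world; the wrist camera has in their place "hand_eye" (4x4, takes a point from camera to tool coordinates, whose origin is the TCP and whose axes are the flange's). Camera axes: x right, y up, looking along -z (the intrinsics and any distortion apply to the point x, -y, -z); pixel columns grow to the right and rows downward; lengths in m; the calibration is good to about 2 mm. A picture is of the moment at which its call begins: read the wrist's pose just before it. get_calibration takes no time and is no camera call.
- ctrl.sign_off(): hands the job in; it is judged then, once.
The state is a dict: "clock": time; "joints": joint angles; "joint_velocities": joint speeds; "effort": joint torques, N m; "eef_pos": TCP position; "eef_rot": TCP orientation; "contact_force": force on the tool from outside, world axes, zero at the start; "wrist_torque": the same for the moment, N m; "gripper_width": finger opening in m; "grasp_force": force on a finger pad.
Only numpy, scipy, OpenCV 4.12 (cv2) and the standard library are available. Lean on these libraries where they do the work, as an engineer would, in place of code of your own. Each camera call takes 0.05 s, during which the arm holds its last target. There are 200 camera calls.

## Task

Take the depth gauge from its stand and lower its rod into the drilled hole in the table leg, carrying on past the drag of the sliding stop until the rod truly bottoms out. Hold it pressed on the bottom for a second with about 10 N, never forcing it beyond 25 N, then let go and leave it standing upright in the hole, rod on the bottom and stop down on the wood, so that I can read the depth. Leave everything else on the worktop where it is.

Things in the scene. Friction and masses are not known exactly. Their poses are not given: they have to be found in the camera images.
- gauge: depth gauge, 0.12 to 0.16 kg: plain steel rod 10 mm thick, 95 mm long, thin dark rings, under a black square handle 24 x 24 x 40 mm, sides square to x and y. Origin at the centre of the rod's lower tip (chamfered 2 mm), z up the rod; the handle lies 95 to 135 mm above the tip. Starts upright in the stand (lean up to 0.05 rad), tip 20 mm above the worktop
- stop (a joint): the gauge's sliding stop: aluminium crossbar 44 (gauge x) x 20 x 10 mm thick around the rod. Value (m): underside is 20 mm + value above the rod's tip; 0 to 0.064, starts 0.001 to 0.008. Held by friction, stays where left; about 3.5 N along the rod slides it, more than the gauge's weight, so a gauge merely dropped in hangs on its stop
- stop_face (a point): centre of the underside of the sliding stop
- stand: pale wooden block 70 x 70 x 40 mm, fixed, its upright hole (11 mm, 20 mm deep) in the middle of the top holding the gauge. Origin under its centre, z up
- table_leg: brown wooden table leg lying on its side, fixed: a square head 70 mm wide (x), 70 mm high, from 50 mm behind (-y) to 170 mm ahead (+y) of the hole, then a turned taper along +y to 410 mm. Origin on the worktop right below the hole, z up. Two 5 mm dots on the head, 70 and 120 mm from the hole along +y, are only screw pilot marks
- hole_mouth (a point): centre of the drilled hole's mouth, in the leg's top face 70 mm above the worktop, 50 mm from the head's square end. The hole is upright, 13 mm across with a 2 mm chamfer, blind; its depth is not known: anywhere from 38 to 58 mm, differing from leg to leg, with a hard flat bottom
- bore: the wooden bottom of the drilled hole, for contact only; its origin is the leg's origin and does not tell the depth
- jar: bystander: glass jar, 66 mm wide, 100 mm tall, steel cap, origin under its centre
- mug: bystander: white mug, 80 mm wide, 95 mm tall, origin under its centre
- screwdriver: bystander: screwdriver lying beside the leg, origin under it
- bolt: bystander: steel bolt 10 x 75 mm lying beside the leg, origin under its middle
- shaker: bystander: steel shaker, 44 mm wide, 90 mm tall, origin under its centre
Things that resemble listed ones, but are neither listed nor needed, are in the scene too. Of the things that look like the gauge, the middle-sized one is meant.

How it is judged:
By the outcome, as a careful person would: the job done as asked, in the order asked, and still so for the second after the job is handed in, with the robot touching nothing.
It also fails if it takes over 58 s, if anything falls off the work surface, if the arm or the gripper's body presses on something with over 40 N, if the wrist force passes 120 N, or if a joint passes its speed limit or range.

## Working session

There is one attempt and no reset: what is moved stays moved. The work goes in short steps, Python scripts to look and compute and a tool call to move; the robot and the scene stay as the last step left them, time stands still between calls to the robot, and variables do not carry over. Pictures are saved under pics/ and viewed, at most 10 in all, crops included, and the job is handed in when it is done.

Besides the shell and the picture viewer there is one more tool, called as name(argument=value, ...) on one line, values as JSON. play_rows: Moves the arm, as the interface text tells. Its arguments: {"type":"object","properties":{"increments":{"type":"array","items":{"type":"object","properties":{"x":{"type":"number"},"y":{"type":"number"},"z":{"type":"number"},"wx":{"type":"number"},"wy":{"type":"number"},"wz":{"type":"number"},"jaw":{"type":"number"}}}},"squeeze":{"type":"number"}},"required":["increments"]}

```bash
mkdir -p pics; cat > h.py <<'E'
import numpy as np, cv2
from rig import get_obs, vision, ctrl
def cam(name):
    c=vision.get_calibration(name)
    K=np.array(c["intrinsics"],float);d=np.array(c["dist"],float)
    if "eye" in c: return K,d,np.array(c["eye"],float),np.array(c["attitude"],float)
    o=get_obs();H=np.array(c["hand_eye"]);R=np.array(o["eef_rot"])
    return K,d,np.array(o["eef_pos"])+R@H[:3,3],R@H[:3,:3]
def ray(C,uv):
    K,d,e,A=C
    p=cv2.undistortPoints(np.array(uv,float).reshape(-1,1,2),K,d).reshape(-1,2)
    r=np.c_[p[:,0],-p[:,1],-np.ones(len(p))]@A.T
    return e,r/np.linalg.norm(r,axis=1)[:,None]
def onz(C,uv,z):
    e,r=ray(C,uv); return e+r*((z-e[2])/r[:,2])[:,None]
def tri(C1,p1,C2,p2):
    e1,r1=ray(C1,p1);e2,r2=ray(C2,p2);r1=r1[0];r2=r2[0]
    t=np.linalg.lstsq(np.c_[r1,-r2],e2-e1,rcond=None)[0]
    a=e1+t[0]*r1;b=e2+t[1]*r2
    return (a+b)/2,np.linalg.norm(a-b)
def proj(C,P):
    K,d,e,A=C
    q=(np.atleast_2d(P)-e)@A*np.array([1,-1,-1])
    return cv2.projectPoints(q.reshape(-1,1,3),np.zeros(3),np.zeros(3),K,d)[0].reshape(-1,2)
E
python3 - <<'E'
from h import *
o=get_obs();print({k:np.round(v,3).tolist() for k,v in o.items()},ctrl.tcp_to_grasp)
ims=[]
for n in("scene","side","wrist"):
    C=cam(n);im=vision.capture(n);cv2.imwrite(f"pics/{n}0.png",im);ims.append(im)
    print(n,C[2].round(3),C[3].round(2).tolist(),C[0][0,0])
cv2.imwrite("pics/s2.png",cv2.resize(ims[0],(800,600),interpolation=cv2.INTER_CUBIC))
cv2.imwrite("pics/d2.png",cv2.resize(ims[1],(800,600),interpolation=cv2.INTER_CUBIC))
E
```

```text
{'clock': 0.0, 'joints': [0.288, 0.359, 0.011, -0.0, -1.224, -0.288], 'joint_velocities': [0.0, 0.0, 0.0, 0.0, 0.0, -0.002], 'effort': [-0.001, -58.273, 29.306, 6.997, 0.007, -0.0], 'eef_pos': [0.675, -0.0, 0.226], 'eef_rot': [[-0.0, -1.0, -0.002], [-1.0, 0.0, -0.0], [0.0, 0.002, -1.0]], 'contact_force': [0.63, -0.81, 0.286], 'wrist_torque': [0.024, 0.007, -0.075], 'grasp_force': 0.0, 'gripper_width': 0.088} 0.0188
scene [ 1.065 -0.281  0.679] [[0.46, -0.64, 0.62], [0.89, 0.34, -0.3], [-0.02, 0.69, 0.72]] 374.82744300803694
side [0.288 0.509 0.526] [[-0.89, 0.26, -0.38], [-0.46, -0.53, 0.71], [-0.02, 0.81, 0.59]] 371.9463693767222
wrist [ 0.676 -0.066  0.386] [[-1.0, -0.0, 0.0], [-0.0, -0.97, -0.25], [0.0, -0.25, 0.97]] 345.1836689464934
```

View pics/s2.png

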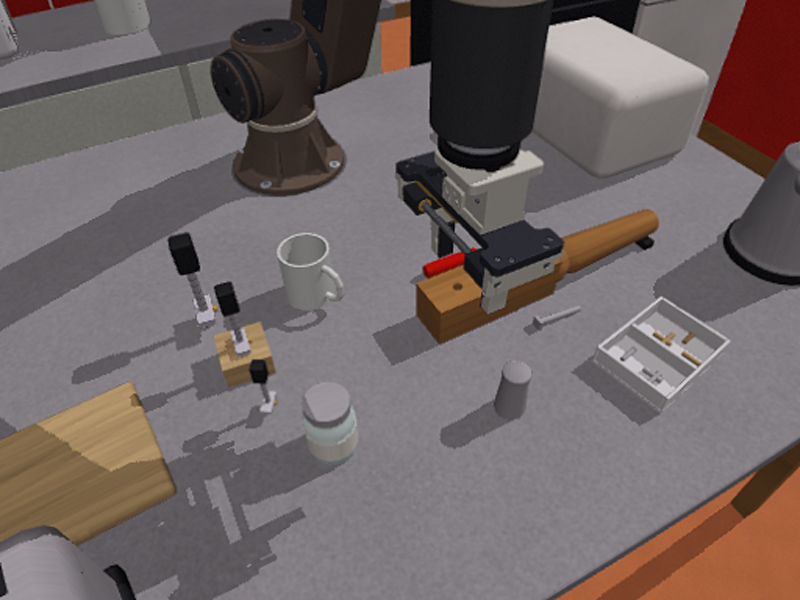

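View pics/d2.png

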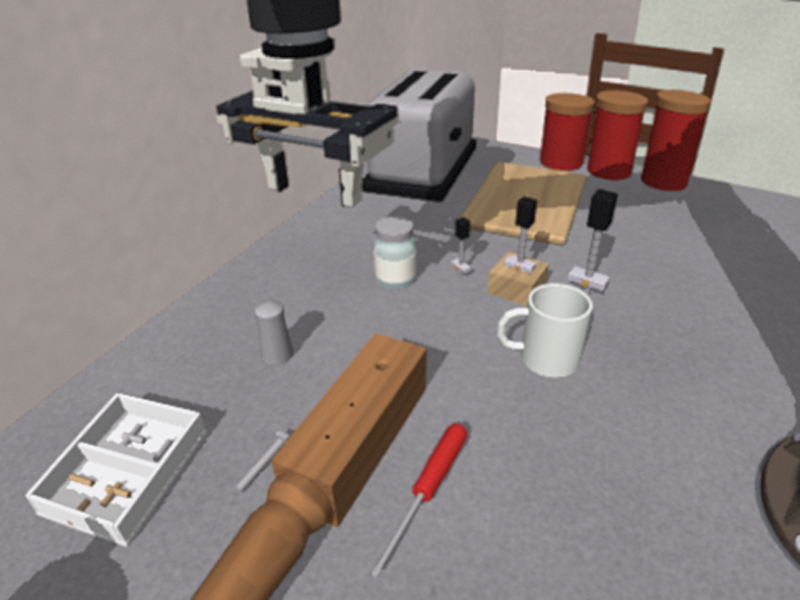

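View pics/wrist0.png

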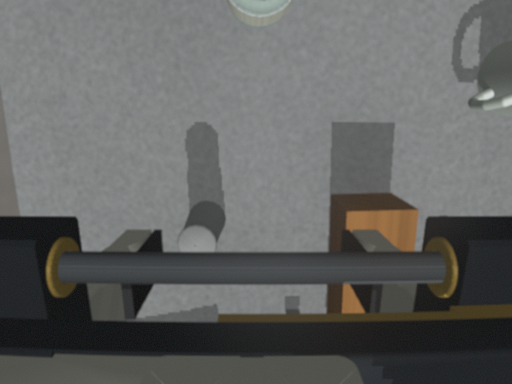

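The scene view (800 px) shows the stand gauge with its handle at about (228,300), the leg hole at (458,287), and look-alike gauges on either side of the stand. In the side view the handle is at (526,212), the hole at (381,366), and the pilot dots at (351,404) and (327,437). The wrist view shows the shaker and the end of the leg.

```bash
python3 - <<'E'
from h import *
s=.64
S,D=cam("scene"),cam("side")
a=cv2.imread("pics/scene0.png");b=cv2.imread("pics/side0.png")
def blob(im,u,v,th=45,r=28):
    m=(im.max(2)<th).astype(np.uint8)
    n,l,st,c=cv2.connectedComponentsWithStats(m)
    k=l[int(v),int(u)];return st[k],c[k],np.argwhere(l==k)[:,::-1]
h={}
for nm,p,q in(("mid",(228,300),(526,212)),("big",(184,254),(602,210)),("small",(260,372),(462,229))):
    A=blob(a,p[0]*s,p[1]*s);B=blob(b,q[0]*s,q[1]*s)
    print(nm,A[0],B[0],*tri(S,[A[1]],D,[B[1]]))
# hole
print("hole tri",*tri(S,[(458*s,287*s)],D,[(381*s,366*s)]))
print("hole z.07",onz(S,[(458*s,287*s)],.07),onz(D,[(381*s,366*s)],.07))
print("dots",onz(D,[(351*s,404*s),(327*s,437*s)],.07))
print("rods: stop pts",*tri(S,[(239*s,344*s)],D,[(521*s,263*s)]))
g=np.vstack([np.hstack([cv2.resize(a[160:260,110:210],(400,300)),cv2.resize(a[150:225,240:340],(400,300))]),
 np.hstack([cv2.resize(b[115:195,290:390],(400,300)),cv2.resize(b[205:280,190:290],(400,300))])])
cv2.imwrite("pics/crop1.png",g)
E
```

```text
mid [137 181  16  21 221] [331 127  12  19 183] [ 0.48073955 -0.2418549   0.13326514] 0.001526994645262399
big [108 150  20  26 357] [376 122  19  25 342] [ 0.37922267 -0.27223265  0.14656702] 0.0009161516460941462
small [160 231  12  15 140] [292 140   8  13  94] [ 0.57697289 -0.23779006  0.08516695] 0.001766446747467867
hole tri [0.54827878 0.07758341 0.06567729] 0.0008903258154765688
hole z.07 [[0.55232121 0.07528879 0.07      ]] [[0.54557302 0.08126083 0.07      ]]
dots [[0.54533717 0.1485915  0.07      ]
 [0.54325168 0.199208   0.07      ]]
rods: stop pts [ 0.48025327 -0.24479021  0.04241026] 0.0013203214786317113
```

View pics/crop1.png

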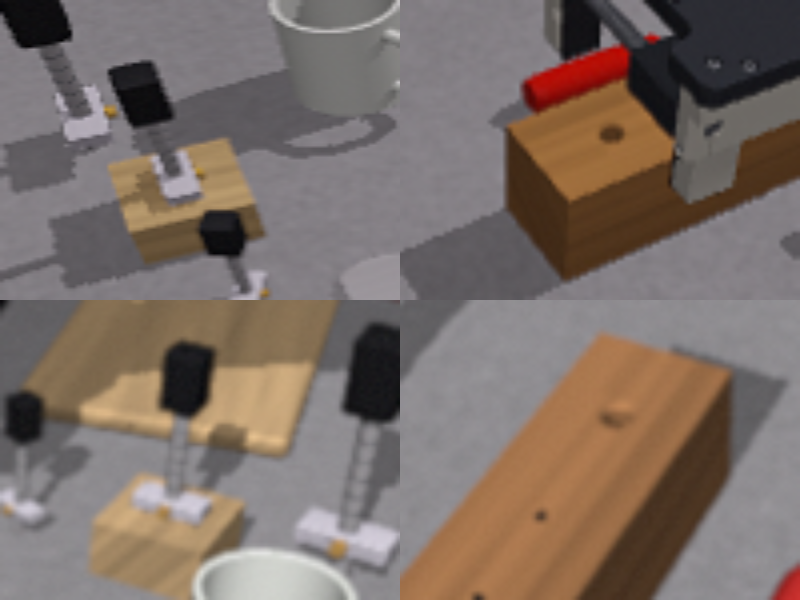

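The gauge handle is at about (0.481, -0.242, 0.133) and the hole at about (0.548, 0.078). The crossbar lies roughly along x, so I'll grip along y: turn the tool -90° and look at the hole with the wrist camera.

play_rows(increments=[{"x": -0.5, "y": 8, "wz": -0.14}, {"x": -0.5, "y": 8, "wz": -0.28}, {"x": -0.5, "y": 8, "wz": -0.42}, {"x": -0.5, "y": 8, "wz": -0.56}, {"x": -0.5, "y": 8, "wz": -0.7}, {"x": -0.5, "y": 8, "wz": -0.84}, {"x": -0.5, "y": 8, "wz": -0.98}, {"x": -0.5, "y": 8, "wz": -1.12}])

```text
$.increments[0]: bad value
```

play_rows(increments=[{"wz": -0.14}, {"wz": -0.28}, {"wz": -0.42}, {"wz": -0.451}, {"wz": -0.451}, {"wz": -0.451}])

```text
$.increments[0]: bad value
```

```bash
python3 - <<'E'
from h import *
o=get_obs();print(o["eef_pos"],o["eef_rot"],o["clock"])
W=cam("wrist");w=vision.capture("wrist");cv2.imwrite("pics/w1.png",w)
a=vision.capture("scene");cv2.imwrite("pics/scene1.png",a)
b=vision.capture("side");cv2.imwrite("pics/side1.png",b)
print(proj(W,[[.548,.078,.07],[.546,.1485,.07]]))
cv2.imwrite("pics/c2.png",np.hstack([w[:300],np.zeros((300,8,3),np.uint8),cv2.resize(a[150:225,240:310],(280,300))]))
E
```

```text
[ 6.74632618e-01 -7.21857759e-05  2.25834784e-01] [[-1.72673221e-04 -9.99999184e-01 -1.26551206e-03]
 [-9.99999976e-01  1.72847126e-04 -1.37311156e-04]
 [ 1.37529784e-04  1.26548831e-03 -9.99999190e-01]] 0.15
[[378.91840056 258.07089345]
 [373.94607792 319.36619345]]
```

View pics/c2.png

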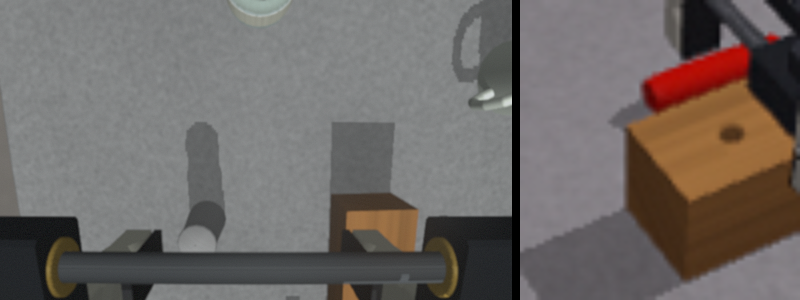

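The moves were refused, so the picture shows the start pose unchanged. I'll fill in every field of each row.

play_rows(increments=[{"x": -0.5, "y": 8, "z": 0, "wx": 0, "wy": 0, "wz": -0.14, "jaw": 1}, {"x": -0.5, "y": 8, "z": 0, "wx": 0, "wy": 0, "wz": -0.28, "jaw": 1}, {"x": -0.5, "y": 8, "z": 0, "wx": 0, "wy": 0, "wz": -0.42, "jaw": 1}, {"x": -0.5, "y": 8, "z": 0, "wx": 0, "wy": 0, "wz": -0.56, "jaw": 1}, {"x": -0.5, "y": 8, "z": 0, "wx": 0, "wy": 0, "wz": -0.7, "jaw": 1}, {"x": -0.5, "y": 8, "z": 0, "wx": 0, "wy": 0, "wz": -0.84, "jaw": 1}, {"x": -0.5, "y": 8, "z": 0, "wx": 0, "wy": 0, "wz": -0.98, "jaw": 1}, {"x": -0.5, "y": 8, "z": 0, "wx": 0, "wy": 0, "wz": -1.12, "jaw": 1}])

```text
clock: 1.1
eef_pos: [0.6699, 0.08, 0.2264]
eef_rot: [[-0.903, -0.431, -0.0], [-0.431, 0.903, -0.0], [0.0, 0.0, -1.0]]
contact_force: [0.1, 0.1, -0.2]
gripper_width: 0.087
grasp_force: 0.0
```

play_rows(increments=[{"x": 0, "y": 0, "z": 0, "wx": 0, "wy": 0, "wz": -0.14, "jaw": 1}, {"x": 0, "y": 0, "z": 0, "wx": 0, "wy": 0, "wz": -0.28, "jaw": 1}, {"x": 0, "y": 0, "z": 0, "wx": 0, "wy": 0, "wz": -0.42, "jaw": 1}, {"x": 0, "y": 0, "z": 0, "wx": 0, "wy": 0, "wz": -0.451, "jaw": 1}, {"x": 0, "y": 0, "z": 0, "wx": 0, "wy": 0, "wz": -0.451, "jaw": 1}])

```text
clock: 1.6
eef_pos: [0.6699, 0.08, 0.2265]
eef_rot: [[-1.0, 0.0, -0.0], [0.0, 1.0, -0.0], [0.0, -0.0, -1.0]]
contact_force: [0.3, 0.2, 0.4]
gripper_width: 0.0875
grasp_force: 0.0
```

```bash
python3 - <<'E'
from h import *
o=get_obs();print(o["eef_pos"],o["eef_rot"],o["clock"])
W=cam("wrist");w=vision.capture("wrist");cv2.imwrite("pics/w1.png",w)
a=vision.capture("scene");cv2.imwrite("pics/scene1.png",a)
p=proj(W,[[.548,.078,.07],[.546,.1485,.07]]);print(p)
g=cv2.cvtColor(w,cv2.COLOR_BGR2GRAY);x,y=p[0].astype(int)
print(g[max(0,y-40):y+40:2, x-40:x+40:2].min())
cv2.imwrite("pics/c3.png",np.hstack([w[:300],np.zeros((300,8,3),np.uint8),cv2.resize(a[150:225,240:310],(280,300))]))
E
```

```text
[0.66992432 0.07997237 0.22648598] [[-9.99999875e-01  4.81965198e-04 -1.34946530e-04]
 [ 4.81970038e-04  9.99999883e-01 -3.58334944e-05]
 [ 1.34929243e-04 -3.58985301e-05 -9.99999990e-01]] 1.6
[[248.52342663  41.7566297 ]
 [330.44604263  39.81537589]]
52
```

View pics/c3.png

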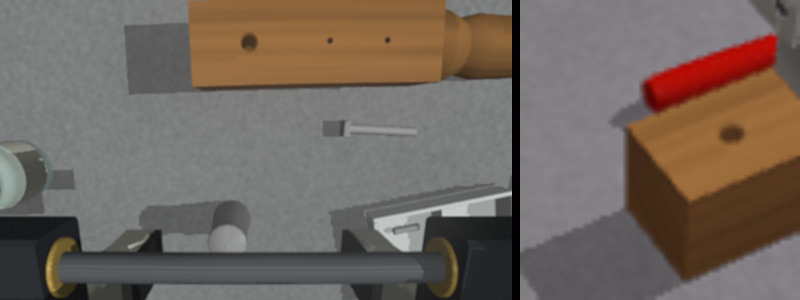

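The wrist view shows the hole at (249,42) and the pilot dots at (330,40) and (388,40); the bolt and shaker are clear. Next I'll hover beside the gauge.

play_rows(increments=[{"x": -1.5, "y": -4.5, "z": 1, "wx": 0, "wy": 0, "wz": 0, "jaw": 1}, {"x": -3, "y": -9, "z": 2, "wx": 0, "wy": 0, "wz": 0, "jaw": 1}, {"x": -4.5, "y": -13.5, "z": 3, "wx": 0, "wy": 0, "wz": 0, "jaw": 1}, {"x": -6, "y": -18, "z": 3, "wx": 0, "wy": 0, "wz": 0, "jaw": 1}, {"x": -7.5, "y": -22.5, "z": 3, "wx": 0, "wy": 0, "wz": 0, "jaw": 1}, {"x": -9, "y": -27, "z": 3, "wx": 0, "wy": 0, "wz": 0, "jaw": 1}, {"x": -9, "y": -32.2, "z": 3, "wx": 0, "wy": 0, "wz": 0, "jaw": 1}, {"x": -9, "y": -32.2, "z": 3, "wx": 0, "wy": 0, "wz": 0, "jaw": 1}])

```text
clock: 2.5
eef_pos: [0.5789, -0.2469, 0.2566]
eef_rot: [[-1.0, 0.004, -0.0], [0.004, 1.0, -0.001], [0.0, -0.001, -1.0]]
contact_force: [0.2, 0.1, -0.9]
gripper_width: 0.0877
grasp_force: 0.0
```

```bash
cat > hole.py <<'E'
from h import *
E
python3 - <<'E'
from h import *
# hole, from w1 (pose then)
c=vision.get_calibration("wrist");H=np.array(c["hand_eye"])
R=np.array([[-1,.00048,0],[.00048,1,0],[0,0,-1.]]);P=np.array([.66992,.07997,.22649])
W1=(np.array(c["intrinsics"]),np.array(c["dist"]),P+R@H[:3,3],R@H[:3,:3])
w=cv2.imread("pics/w1.png");S=cam("scene");a=cv2.imread("pics/scene1.png");D=cam("side");b=cv2.imread("pics/side0.png")
def dark(im,u,v,r,f=.72):
    g=cv2.cvtColor(im,cv2.COLOR_BGR2GRAY).astype(float);q=g[v-r:v+r+1,u-r:u+r+1]
    m=(q<f*np.median(q)).astype(np.uint8);n,l,st,ce=cv2.connectedComponentsWithStats(m)
    k=1+np.argmin([np.hypot(*(ce[i]-r))-.1*st[i][4] for i in range(1,n)]);return ce[k]+[u-r,v-r],st[k][4],st[k][:4]
for n,C,im,u,v,r in(("w",W1,w,249,42,15),("wd1",W1,w,330,40,6),("wd2",W1,w,388,40,6),("scene",S,a,293,184,9),("side",D,b,244,234,9)):
    ce,ar,bb=dark(im,u,v,r);print(n,ce.round(1),ar,bb,onz(C,[ce],.07).round(4))
o=get_obs();print(o["eef_pos"],o["eef_rot"],o["clock"])
W=cam("wrist");im=vision.capture("wrist");cv2.imwrite("pics/w2.png",im)
print(proj(W,[[.4807,-.242,.155],[.48,-.245,.04]]))
cv2.imwrite("pics/w2b.png",cv2.resize(im[:250],(800,390)))
E
```

```text
w [248.8  41.4] 190 [ 7  7 16 15] [[0.5477 0.0782 0.07  ]]
wd1 [329.7  40.1] 20 [4 4 5 5] [[0.5463 0.1479 0.07  ]]
wd2 [387.2  39.6] 23 [3 3 5 6] [[0.545  0.1981 0.07  ]]
scene [292.6 183.2] 20 [6 6 6 5] [[0.5502 0.075  0.07  ]]
side [241.8 234.6] 5 [6 9 3 2] [[0.5484 0.0837 0.07  ]]
[ 0.57888647 -0.24685386  0.25655775] [[-9.99993770e-01  3.52397548e-03 -2.02678813e-04]
 [ 3.52414837e-03  9.99993421e-01 -8.59112103e-04]
 [ 1.99649990e-04 -8.59821021e-04 -9.99999610e-01]] 2.5
[[257.14801407  62.01748041]
 [252.61882049  76.18272166]]
```

View pics/w2b.png

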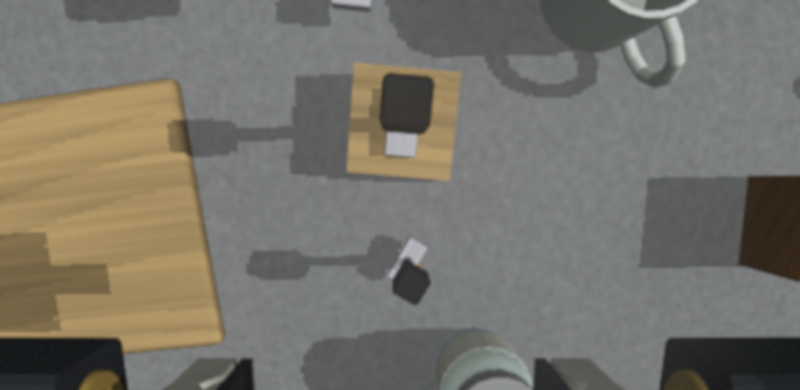

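The wrist view (1.56x) shows the stand top with corners (353,63), (461,72), (450,181), (347,172) and the handle blob spanning (381–434, 72–134). The stand is turned slightly.

```bash
python3 - <<'E'
from h import *
W=cam("wrist");o=get_obs();print(o["eef_pos"])
im=cv2.imread("pics/w2.png")
k=1.5625/ (390/390)
sx=800/512;sy=390/250
c=np.array([(353,63),(461,72),(450,181),(347,172)])/[sx,sy]
P=onz(W,c,.04);print(P.round(4),P.mean(0).round(4))
e=P[1]-P[0];f=P[2]-P[3];print("yaw",-e[0]/e[1],-f[0]/f[1],np.linalg.norm(e[:2]),np.linalg.norm((P[3]-P[0])[:2]))
hsv=cv2.cvtColor(im,cv2.COLOR_BGR2HSV)
m=(im.max(2)<60).astype(np.uint8);n,l,st,ce=cv2.connectedComponentsWithStats(m)
k=l[60,260];pts=np.argwhere(l==k)[:,::-1].astype(np.float32);r=cv2.minAreaRect(pts);b=cv2.boxPoints(r)
print(st[k],r)
b=b[np.argsort(b[:,1])];print("top edge z.155",onz(W,b[:2],.155).round(4));print("bottom edge z .115",onz(W,b[2:],.115).round(4))
gray=cv2.cvtColor(im,cv2.COLOR_BGR2GRAY);print(gray[44:92:2,260])
E
```

```text
[ 0.57920665 -0.24501441  0.25631142]
[[ 0.4449 -0.2702  0.04  ]
 [ 0.4507 -0.1995  0.04  ]
 [ 0.5211 -0.2054  0.04  ]
 [ 0.5149 -0.2755  0.04  ]] [ 0.4829 -0.2377  0.04  ]
yaw -0.08115881777423821 -0.08859468435629048 0.07093643921722204 0.07014633082594682
[     0      0    512    384 153736] ((255.5, 191.5), (383.0, 511.0), 90.0)
top edge z.155 [[ 0.4338 -0.4253  0.155 ]
 [ 0.4346 -0.0566  0.155 ]]
bottom edge z .115 [[ 0.8071  0.0458  0.115 ]
 [ 0.8046 -0.5265  0.115 ]]
[141 136  71  53  58  58  58  58  58  59  58  59  56  56  59  56  56  55
  53  50  64 161 183 181]
```

```bash
python3 - <<'E'
from h import *
W=cam("wrist");W=(W[0],W[1],W[2]+[-.0003,-.0018,.0002],W[3])
im=cv2.imread("pics/w2.png")
m=np.zeros(im.shape[:2],np.uint8);m[40:92,236:286]=im[40:92,236:286].max(2)<80
n,l,st,ce=cv2.connectedComponentsWithStats(m)
k=1+np.argmax(st[1:,4]);print(st[k])
q=(l==k)
for v in range(44,90,4):
    xs=np.where(q[v])[0]; print(v,(xs.min(),xs.max()) if len(xs) else None)
x0,y0,w,h=st[k][:4];cx=x0+w/2
print("back top",onz(W,[(cx,y0-.5)],.155).round(4),"front bottom",onz(W,[(cx,y0+h-.5)],.115).round(4),"front top?")
print(im[60:88:2,258].max(1))
print(onz(W,[(x0-.5,60),(x0+w-.5,60)],.155).round(4))
w2=im[30:100,220:300];cv2.imwrite("pics/hc.png",np.clip(cv2.resize(w2,(800,600),interpolation=cv2.INTER_CUBIC).astype(int)*2,0,255).astype(np.uint8))
E
```

```text
[ 243   48   34   37 1119]
44 None
48 (np.int64(247), np.int64(260))
52 (np.int64(245), np.int64(276))
56 (np.int64(245), np.int64(276))
60 (np.int64(245), np.int64(276))
64 (np.int64(244), np.int64(275))
68 (np.int64(244), np.int64(275))
72 (np.int64(243), np.int64(274))
76 (np.int64(243), np.int64(274))
80 (np.int64(244), np.int64(273))
84 (np.int64(259), np.int64(270))
88 None
back top [[ 0.4708 -0.2399  0.155 ]] front bottom [[ 0.4935 -0.2389  0.115 ]] front top?
[ 58  60  61  59  57  56  60  57  60  58  57  50  80 170]
[[ 0.4793 -0.2524  0.155 ]
 [ 0.4793 -0.228   0.155 ]]
```

The handle is nearly upright, centred at about (0.4825, -0.240) with yaw about -0.085. I'll approach and grasp it.

play_rows(increments=[{"x": -4, "y": 0.2, "z": 0, "wx": 0, "wy": 0, "wz": -0.04, "jaw": 0.7}, {"x": -8, "y": 0.2, "z": 0, "wx": 0, "wy": 0, "wz": -0.085, "jaw": 0.7}, {"x": -9.75, "y": 0.2, "z": 0, "wx": 0, "wy": 0, "wz": -0.085, "jaw": 0.7}, {"x": -9.75, "y": 0.2, "z": -2, "wx": 0, "wy": 0, "wz": -0.085, "jaw": 0.7}, {"x": -9.75, "y": 0.2, "z": -5.5, "wx": 0, "wy": 0, "wz": -0.085, "jaw": 0.7}, {"x": -9.75, "y": 0.2, "z": -9.5, "wx": 0, "wy": 0, "wz": -0.085, "jaw": 0.7}, {"x": -9.75, "y": 0.2, "z": -13, "wx": 0, "wy": 0, "wz": -0.085, "jaw": 0.7}, {"x": -9.75, "y": 0.2, "z": -14.1, "wx": 0, "wy": 0, "wz": -0.085, "jaw": 0.7}])

```text
clock: 3.35
eef_pos: [0.4805, -0.2386, 0.1124]
eef_rot: [[-0.996, 0.084, -0.005], [0.084, 0.996, 0.001], [0.005, 0.001, -1.0]]
contact_force: [-0.9, 0.4, -0.8]
gripper_width: 0.0612
grasp_force: 0.0
```

play_rows(increments=[{"x": 0, "y": 0, "z": 0, "wx": 0, "wy": 0, "wz": 0, "jaw": 0.7}, {"x": 0, "y": 0, "z": 0, "wx": 0, "wy": 0, "wz": 0, "jaw": 0.4}, {"x": 0, "y": 0, "z": 0, "wx": 0, "wy": 0, "wz": 0, "jaw": 0.2}, {"x": 0, "y": 0, "z": 0, "wx": 0, "wy": 0, "wz": 0, "jaw": 0.2}, {"x": 0, "y": 0, "z": 0, "wx": 0, "wy": 0, "wz": 0, "jaw": 0.2}, {"x": 0, "y": 0, "z": 0, "wx": 0, "wy": 0, "wz": 0, "jaw": 0.2}, {"x": 0, "y": 0, "z": 0, "wx": 0, "wy": 0, "wz": 0, "jaw": 0.2}, {"x": 0, "y": 0, "z": 0, "wx": 0, "wy": 0, "wz": 0, "jaw": 0.2}], squeeze=10)

```text
clock: 4.15
eef_pos: [0.4827, -0.2401, 0.1159]
eef_rot: [[-0.996, 0.085, 0.001], [0.085, 0.996, -0.0], [-0.001, -0.0, -1.0]]
contact_force: [-0.5, 0.6, 3.0]
gripper_width: 0.0243
grasp_force: 10.0
```

play_rows(increments=[{"x": 0, "y": 0, "z": 0, "wx": 0, "wy": 0, "wz": 0, "jaw": 0.1}, {"x": 0, "y": 0, "z": 0, "wx": 0, "wy": 0, "wz": 0, "jaw": 0.1}, {"x": 0, "y": 0, "z": 1, "wx": 0, "wy": 0, "wz": 0, "jaw": 0.1}, {"x": 0, "y": 0, "z": 2, "wx": 0, "wy": 0, "wz": 0, "jaw": 0.1}, {"x": 0, "y": 0, "z": 3.5, "wx": 0, "wy": 0, "wz": 0, "jaw": 0.1}, {"x": 0, "y": 0, "z": 6, "wx": 0, "wy": 0, "wz": 0, "jaw": 0.1}, {"x": 0, "y": 0, "z": 9, "wx": 0, "wy": 0, "wz": 0, "jaw": 0.1}, {"x": 0, "y": 0, "z": 11, "wx": 0, "wy": 0, "wz": 0, "jaw": 0.1}], squeeze=35)

```text
clock: 4.95
eef_pos: [0.4825, -0.24, 0.2281]
eef_rot: [[-0.996, 0.085, 0.001], [0.085, 0.996, -0.0], [-0.001, -0.0, -1.0]]
contact_force: [1.1, -0.4, -0.7]
gripper_width: 0.0239
grasp_force: 35.0
```

play_rows(increments=[{"x": 0.5, "y": 2, "z": 0, "wx": 0, "wy": 0, "wz": 0.02, "jaw": 0.1}, {"x": 1.3, "y": 6, "z": 0, "wx": 0, "wy": 0, "wz": 0.04, "jaw": 0.1}, {"x": 2.2, "y": 10.5, "z": 0, "wx": 0, "wy": 0, "wz": 0.06, "jaw": 0.1}, {"x": 3.2, "y": 15, "z": 0, "wx": 0, "wy": 0, "wz": 0.085, "jaw": 0.1}, {"x": 4.1, "y": 19.5, "z": 0, "wx": 0, "wy": 0, "wz": 0.085, "jaw": 0.1}, {"x": 5, "y": 24, "z": 0, "wx": 0, "wy": 0, "wz": 0.085, "jaw": 0.1}, {"x": 5.9, "y": 28, "z": 0, "wx": 0, "wy": 0, "wz": 0.085, "jaw": 0.1}, {"x": 6.55, "y": 31.8, "z": 0, "wx": 0, "wy": 0, "wz": 0.085, "jaw": 0.1}])

```text
clock: 5.75
eef_pos: [0.5476, 0.08, 0.2262]
eef_rot: [[-1.0, -0.0, -0.0], [-0.0, 1.0, 0.0], [0.0, 0.0, -1.0]]
contact_force: [0.7, 0.4, -1.4]
gripper_width: 0.0235
grasp_force: 35.0
```

play_rows(increments=[{"x": 0, "y": 0, "z": -1, "wx": 0, "wy": 0, "wz": 0, "jaw": 0.1}, {"x": 0, "y": 0, "z": -2, "wx": 0, "wy": 0, "wz": 0, "jaw": 0.1}, {"x": 0, "y": 0, "z": -3, "wx": 0, "wy": 0, "wz": 0, "jaw": 0.1}, {"x": 0, "y": 0, "z": -4, "wx": 0, "wy": 0, "wz": 0, "jaw": 0.1}, {"x": 0, "y": 0, "z": -4, "wx": 0, "wy": 0, "wz": 0, "jaw": 0.1}, {"x": 0, "y": 0, "z": -4, "wx": 0, "wy": 0, "wz": 0, "jaw": 0.1}, {"x": 0, "y": 0, "z": -4, "wx": 0, "wy": 0, "wz": 0, "jaw": 0.1}])

```text
clock: 6.45
eef_pos: [0.5483, 0.0776, 0.1861]
eef_rot: [[-1.0, 0.001, 0.001], [0.001, 1.0, 0.0], [-0.001, 0.0, -1.0]]
contact_force: [0.1, -0.6, -1.1]
gripper_width: 0.0239
grasp_force: 35.0
```

```bash
python3 - <<'E'
from h import *
o=get_obs();print(o["eef_pos"],o["contact_force"],o["clock"],o["gripper_width"])
S,D=cam("scene"),cam("side")
a=vision.capture("scene");b=vision.capture("side");cv2.imwrite("pics/scene3.png",a);cv2.imwrite("pics/side3.png",b)
o=get_obs()
p=np.array([.548,.078,.09]);T=[p,p+[0,0,.025],p+[0,0,.095],[.548,.078,.07]]
out=[]
for C,im in((S,a),(D,b)):
    q=proj(C,T);print(q.round(1).tolist());u,v=(q[1]).astype(int)
    out.append(cv2.resize(im[v-37:v+38,u-25:u+25],(400,600),interpolation=cv2.INTER_CUBIC));print(u-25,v-37)
cv2.imwrite("pics/c4.png",np.hstack(out))
E
```

```text
[0.54830858 0.0776121  0.18605361] [ 0.07054932 -0.61219541 -1.11237829] 6.45 0.023874174088275843
[[293.7, 175.9], [294.4, 167.7], [296.4, 143.0], [293.1, 182.1]]
269 130
[[243.1, 224.4], [242.5, 213.6], [240.7, 180.3], [243.5, 232.7]]
217 176
```

View pics/c4.png

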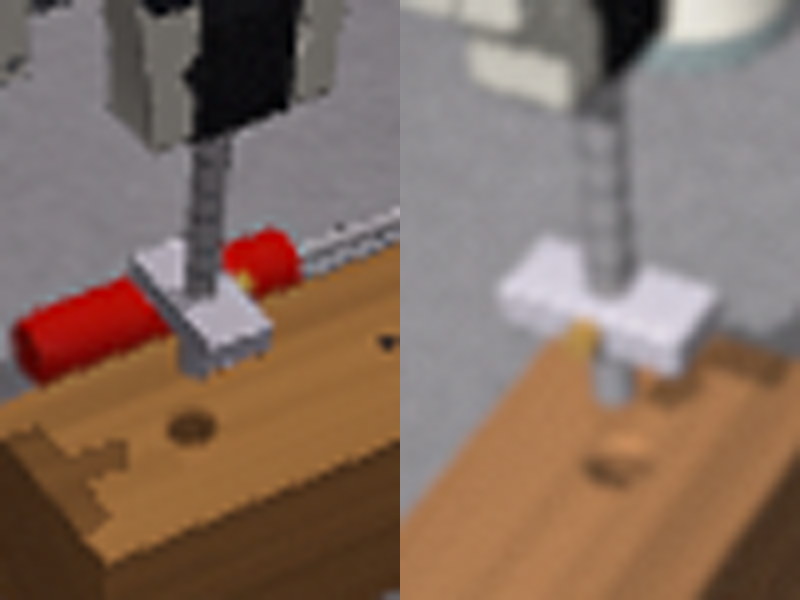

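The scene crop shows the tip at about (195,366) above the hole at (191,428). The side crop shows the tip at about (214,397) and the hole at (217,462), so they are nearly aligned. I'll quantify the residual.

```bash
python3 - <<'E'
from h import *
S,D=cam("scene"),cam("side")
f=lambda c,o:(np.array(c)+.5)/8-.5+o
for n,C,t,h,o in(("scene",S,(195,366),(191,428),(269,130)),("side",D,(214,397),(219,462),(217,176))):
    T=onz(C,[f(t,np.array(o))],.09)[0];Hh=onz(C,[f(h,np.array(o))],.07)[0]
    print(n,T.round(4),Hh.round(4),"delta mm",((Hh-T)*1000).round(1))
E
```

```text
scene [0.5456 0.0775 0.09  ] [0.5498 0.075  0.07  ] delta mm [  4.2  -2.5 -20. ]
side [0.5466 0.0796 0.09  ] [0.5466 0.079  0.07  ] delta mm [ -0.   -0.6 -20. ]
```

The lateral offset from the two views solves to about 0.2 mm in each axis, so I'm lowering carefully.

play_rows(increments=[{"x": 0, "y": 0, "z": -0.8, "wx": 0, "wy": 0, "wz": 0, "jaw": 0.1}, {"x": 0, "y": 0, "z": -1.5, "wx": 0, "wy": 0, "wz": 0, "jaw": 0.1}, {"x": 0, "y": 0, "z": -1.9, "wx": 0, "wy": 0, "wz": 0, "jaw": 0.1}, {"x": 0, "y": 0, "z": -2.1, "wx": 0, "wy": 0, "wz": 0, "jaw": 0.1}, {"x": 0, "y": 0, "z": -2.3, "wx": 0, "wy": 0, "wz": 0, "jaw": 0.1}, {"x": 0, "y": 0, "z": -2.5, "wx": 0, "wy": 0, "wz": 0, "jaw": 0.1}, {"x": 0, "y": 0, "z": -2.5, "wx": 0, "wy": 0, "wz": 0, "jaw": 0.1}, {"x": 0, "y": 0, "z": -2.5, "wx": 0, "wy": 0, "wz": 0, "jaw": 0.1}])

```text
clock: 7.35
eef_pos: [0.548, 0.078, 0.1606]
eef_rot: [[-1.0, 0.0, 0.0], [0.0, 1.0, 0.0], [-0.0, 0.0, -1.0]]
contact_force: [-0.5, -0.7, -0.7]
gripper_width: 0.0238
grasp_force: 35.0
```

play_rows(increments=[{"x": 0, "y": 0, "z": -0.3, "wx": 0, "wy": 0, "wz": 0, "jaw": 0.1}, {"x": 0, "y": 0, "z": -0.6, "wx": 0, "wy": 0, "wz": 0, "jaw": 0.1}, {"x": 0, "y": 0, "z": -0.9, "wx": 0, "wy": 0, "wz": 0, "jaw": 0.1}, {"x": 0, "y": 0, "z": -1.2, "wx": 0, "wy": 0, "wz": 0, "jaw": 0.1}, {"x": 0, "y": 0, "z": -1.2, "wx": 0, "wy": 0, "wz": 0, "jaw": 0.1}, {"x": 0, "y": 0, "z": -1.2, "wx": 0, "wy": 0, "wz": 0, "jaw": 0.1}])

```text
clock: 7.95
eef_pos: [0.548, 0.078, 0.1484]
eef_rot: [[-1.0, 0.0, -0.0], [0.0, 1.0, -0.0], [0.0, -0.0, -1.0]]
contact_force: [0.4, -0.6, -1.3]
gripper_width: 0.0239
grasp_force: 35.0
```

play_rows(increments=[{"x": 0, "y": 0, "z": -0.3, "wx": 0, "wy": 0, "wz": 0, "jaw": 0.1}, {"x": 0, "y": 0, "z": -0.6, "wx": 0, "wy": 0, "wz": 0, "jaw": 0.1}, {"x": 0, "y": 0, "z": -0.9, "wx": 0, "wy": 0, "wz": 0, "jaw": 0.1}, {"x": 0, "y": 0, "z": -1.2, "wx": 0, "wy": 0, "wz": 0, "jaw": 0.1}, {"x": 0, "y": 0, "z": -1.2, "wx": 0, "wy": 0, "wz": 0, "jaw": 0.1}, {"x": 0, "y": 0, "z": -1.2, "wx": 0, "wy": 0, "wz": 0, "jaw": 0.1}])

```text
clock: 8.55
eef_pos: [0.5478, 0.0779, 0.1362]
eef_rot: [[-1.0, 0.0, -0.001], [0.0, 1.0, -0.0], [0.001, -0.0, -1.0]]
contact_force: [0.3, -0.1, -2.2]
gripper_width: 0.0238
grasp_force: 35.0
```

play_rows(increments=[{"x": 0, "y": 0, "z": -0.1, "wx": 0, "wy": 0, "wz": 0, "jaw": 0.1}, {"x": 0, "y": 0, "z": -0.2, "wx": 0, "wy": 0, "wz": 0, "jaw": 0.1}, {"x": 0, "y": 0, "z": -0.3, "wx": 0, "wy": 0, "wz": 0, "jaw": 0.1}])

```text
clock: 8.85
eef_pos: [0.5479, 0.0779, 0.1336]
eef_rot: [[-1.0, 0.0, -0.0], [0.0, 1.0, -0.0], [0.0, -0.0, -1.0]]
contact_force: [-1.8, 0.0, 2.2]
gripper_width: 0.0236
grasp_force: 35.0
```

play_rows(increments=[{"x": 0, "y": 0, "z": -0.1, "wx": 0, "wy": 0, "wz": 0, "jaw": 0.1}, {"x": 0, "y": 0, "z": -0.2, "wx": 0, "wy": 0, "wz": 0, "jaw": 0.1}, {"x": 0, "y": 0, "z": -0.3, "wx": 0, "wy": 0, "wz": 0, "jaw": 0.1}])

```text
clock: 9.15
eef_pos: [0.5479, 0.0779, 0.1305]
eef_rot: [[-1.0, 0.0, -0.0], [0.0, 1.0, -0.0], [0.0, -0.0, -1.0]]
contact_force: [-1.3, -0.8, 1.4]
gripper_width: 0.024
grasp_force: 35.0
```

```bash
python3 - <<'E'
from h import *
o=get_obs();print(o["eef_pos"],o["contact_force"],o["wrist_torque"],o["clock"])
S,D=cam("scene"),cam("side");z=o["eef_pos"][2]
a=vision.capture("scene");b=vision.capture("side");cv2.imwrite("pics/scene5.png",a);cv2.imwrite("pics/side5.png",b)
p=np.array([.548,.078,.07]);out=[]
for C,im in((S,a),(D,b)):
    q=proj(C,[p,p+[0,0,.01],p+[0,0,z-.166+.095]]);print(q.round(1).tolist());u,v=q[1].astype(int)
    out.append(cv2.resize(im[v-37:v+38,u-25:u+25],(400,600),interpolation=cv2.INTER_CUBIC));print(u-25,v-37)
cv2.imwrite("pics/c5.png",np.hstack(out))
E
```

```text
[0.5478955  0.07793041 0.13047715] [-1.25530237 -0.83487933  1.36808014] [-0.1828975   0.47640704 -0.06936758] 9.15
[[293.1, 182.1], [293.4, 179.0], [294.8, 162.9]]
268 142
[[243.5, 232.7], [243.3, 228.6], [242.2, 207.1]]
218 191
```

View pics/c5.png

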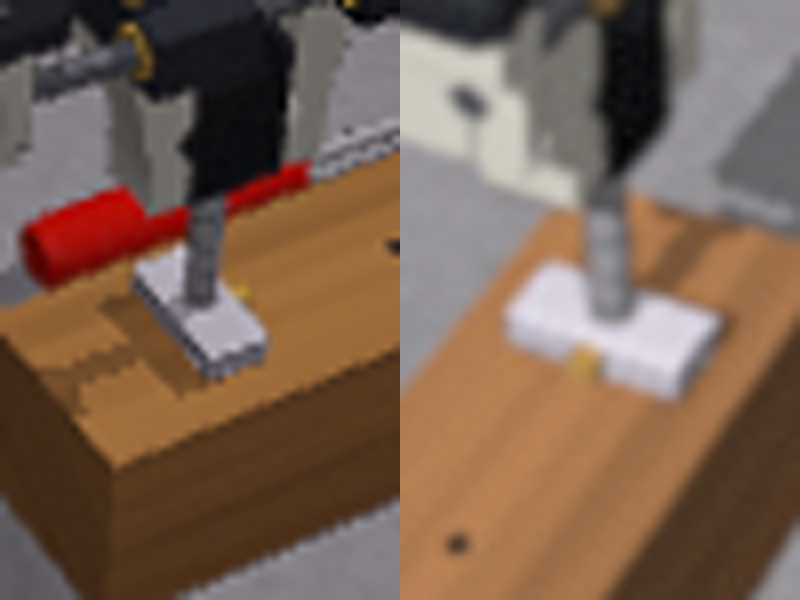

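The rod is in the hole, with the stop on the wood in both crops, and the force rose to about +2 N, which is the stop drag less the weight. I'll continue in small steps.

play_rows(increments=[{"x": 0, "y": 0, "z": -0.05, "wx": 0, "wy": 0, "wz": 0, "jaw": 0.1}, {"x": 0, "y": 0, "z": -0.1, "wx": 0, "wy": 0, "wz": 0, "jaw": 0.1}, {"x": 0, "y": 0, "z": -0.1, "wx": 0, "wy": 0, "wz": 0, "jaw": 0.1}, {"x": 0, "y": 0, "z": -0.1, "wx": 0, "wy": 0, "wz": 0, "jaw": 0.1}])

```text
clock: 9.65
eef_pos: [0.5479, 0.0779, 0.1295]
eef_rot: [[-1.0, 0.0, -0.0], [0.0, 1.0, -0.0], [0.0, -0.0, -1.0]]
contact_force: [-1.9, -0.9, 1.7]
gripper_width: 0.0235
grasp_force: 35.0
```

play_rows(increments=[{"x": 0, "y": 0, "z": -0.05, "wx": 0, "wy": 0, "wz": 0, "jaw": 0.1}, {"x": 0, "y": 0, "z": -0.1, "wx": 0, "wy": 0, "wz": 0, "jaw": 0.1}, {"x": 0, "y": 0, "z": -0.15, "wx": 0, "wy": 0, "wz": 0, "jaw": 0.1}])

```text
clock: 9.95
eef_pos: [0.5479, 0.0779, 0.1281]
eef_rot: [[-1.0, 0.0, -0.0], [0.0, 1.0, -0.0], [0.0, -0.0, -1.0]]
contact_force: [-1.7, -0.7, 2.8]
gripper_width: 0.0236
grasp_force: 35.0
```

play_rows(increments=[{"x": 0, "y": 0, "z": -0.04, "wx": 0, "wy": 0, "wz": 0, "jaw": 0.1}, {"x": 0, "y": 0, "z": -0.08, "wx": 0, "wy": 0, "wz": 0, "jaw": 0.1}, {"x": 0, "y": 0, "z": -0.12, "wx": 0, "wy": 0, "wz": 0, "jaw": 0.1}])

```text
clock: 10.25
eef_pos: [0.5479, 0.0779, 0.1268]
eef_rot: [[-1.0, 0.0, -0.0], [0.0, 1.0, -0.0], [0.0, -0.0, -1.0]]
contact_force: [-1.7, -1.0, 2.7]
gripper_width: 0.0238
grasp_force: 35.0
```

play_rows(increments=[{"x": 0, "y": 0, "z": -0.04, "wx": 0, "wy": 0, "wz": 0, "jaw": 0.1}, {"x": 0, "y": 0, "z": -0.08, "wx": 0, "wy": 0, "wz": 0, "jaw": 0.1}, {"x": 0, "y": 0, "z": -0.12, "wx": 0, "wy": 0, "wz": 0, "jaw": 0.1}])

```text
clock: 10.55
eef_pos: [0.548, 0.078, 0.1256]
eef_rot: [[-1.0, 0.0, 0.0], [0.0, 1.0, 0.0], [-0.0, 0.0, -1.0]]
contact_force: [-1.6, -0.2, 2.9]
gripper_width: 0.0241
grasp_force: 35.0
```

play_rows(increments=[{"x": 0, "y": 0, "z": -0.04, "wx": 0, "wy": 0, "wz": 0, "jaw": 0.1}, {"x": 0, "y": 0, "z": -0.08, "wx": 0, "wy": 0, "wz": 0, "jaw": 0.1}, {"x": 0, "y": 0, "z": -0.12, "wx": 0, "wy": 0, "wz": 0, "jaw": 0.1}])

```text
clock: 10.85
eef_pos: [0.548, 0.078, 0.1244]
eef_rot: [[-1.0, 0.0, 0.0], [0.0, 1.0, 0.0], [-0.0, 0.0, -1.0]]
contact_force: [-1.8, -1.7, 2.4]
gripper_width: 0.0239
grasp_force: 35.0
```

play_rows(increments=[{"x": 0, "y": 0, "z": -0.04, "wx": 0, "wy": 0, "wz": 0, "jaw": 0.1}, {"x": 0, "y": 0, "z": -0.08, "wx": 0, "wy": 0, "wz": 0, "jaw": 0.1}, {"x": 0, "y": 0, "z": -0.12, "wx": 0, "wy": 0, "wz": 0, "jaw": 0.1}])

```text
clock: 11.15
eef_pos: [0.548, 0.078, 0.1232]
eef_rot: [[-1.0, 0.0, 0.0], [0.0, 1.0, 0.0], [-0.0, 0.0, -1.0]]
contact_force: [-1.1, -0.7, 1.5]
gripper_width: 0.0242
grasp_force: 35.0
```

play_rows(increments=[{"x": 0, "y": 0, "z": -0.04, "wx": 0, "wy": 0, "wz": 0, "jaw": 0.1}, {"x": 0, "y": 0, "z": -0.08, "wx": 0, "wy": 0, "wz": 0, "jaw": 0.1}, {"x": 0, "y": 0, "z": -0.12, "wx": 0, "wy": 0, "wz": 0, "jaw": 0.1}])

```text
clock: 11.45
eef_pos: [0.548, 0.078, 0.1221]
eef_rot: [[-1.0, 0.0, 0.0], [0.0, 1.0, 0.0], [-0.0, 0.0, -1.0]]
contact_force: [-1.7, -1.5, 2.0]
gripper_width: 0.0236
grasp_force: 35.0
```

play_rows(increments=[{"x": 0, "y": 0, "z": -0.04, "wx": 0, "wy": 0, "wz": 0, "jaw": 0.1}, {"x": 0, "y": 0, "z": -0.08, "wx": 0, "wy": 0, "wz": 0, "jaw": 0.1}, {"x": 0, "y": 0, "z": -0.12, "wx": 0, "wy": 0, "wz": 0, "jaw": 0.1}])

```text
clock: 11.75
eef_pos: [0.548, 0.078, 0.1208]
eef_rot: [[-1.0, 0.0, 0.0], [0.0, 1.0, 0.0], [-0.0, 0.0, -1.0]]
contact_force: [-1.5, -1.2, 2.7]
gripper_width: 0.0239
grasp_force: 35.0
```

play_rows(increments=[{"x": 0, "y": 0, "z": -0.04, "wx": 0, "wy": 0, "wz": 0, "jaw": 0.1}, {"x": 0, "y": 0, "z": -0.08, "wx": 0, "wy": 0, "wz": 0, "jaw": 0.1}, {"x": 0, "y": 0, "z": -0.12, "wx": 0, "wy": 0, "wz": 0, "jaw": 0.1}])

```text
clock: 12.05
eef_pos: [0.548, 0.078, 0.1197]
eef_rot: [[-1.0, 0.0, 0.0], [0.0, 1.0, 0.0], [-0.0, 0.0, -1.0]]
contact_force: [-0.7, -0.5, 2.9]
gripper_width: 0.0237
grasp_force: 35.0
```

play_rows(increments=[{"x": 0, "y": 0, "z": -0.04, "wx": 0, "wy": 0, "wz": 0, "jaw": 0.1}, {"x": 0, "y": 0, "z": -0.08, "wx": 0, "wy": 0, "wz": 0, "jaw": 0.1}, {"x": 0, "y": 0, "z": -0.12, "wx": 0, "wy": 0, "wz": 0, "jaw": 0.1}])

```text
clock: 12.35
eef_pos: [0.548, 0.078, 0.1184]
eef_rot: [[-1.0, 0.0, 0.0], [0.0, 1.0, 0.0], [-0.0, 0.0, -1.0]]
contact_force: [-1.3, -1.3, 2.3]
gripper_width: 0.0239
grasp_force: 35.0
```

play_rows(increments=[{"x": 0, "y": 0, "z": -0.04, "wx": 0, "wy": 0, "wz": 0, "jaw": 0.1}, {"x": 0, "y": 0, "z": -0.08, "wx": 0, "wy": 0, "wz": 0, "jaw": 0.1}, {"x": 0, "y": 0, "z": -0.12, "wx": 0, "wy": 0, "wz": 0, "jaw": 0.1}])

```text
clock: 12.65
eef_pos: [0.548, 0.078, 0.1172]
eef_rot: [[-1.0, 0.0, 0.0], [0.0, 1.0, 0.0], [-0.0, 0.0, -1.0]]
contact_force: [-1.8, -1.2, 2.5]
gripper_width: 0.024
grasp_force: 35.0
```

play_rows(increments=[{"x": 0, "y": 0, "z": -0.04, "wx": 0, "wy": 0, "wz": 0, "jaw": 0.1}, {"x": 0, "y": 0, "z": -0.08, "wx": 0, "wy": 0, "wz": 0, "jaw": 0.1}, {"x": 0, "y": 0, "z": -0.12, "wx": 0, "wy": 0, "wz": 0, "jaw": 0.1}])

```text
clock: 12.95
eef_pos: [0.548, 0.078, 0.116]
eef_rot: [[-1.0, 0.0, 0.0], [0.0, 1.0, -0.0], [-0.0, -0.0, -1.0]]
contact_force: [-1.9, -1.7, 2.2]
gripper_width: 0.0236
grasp_force: 35.0
```

play_rows(increments=[{"x": 0, "y": 0, "z": -0.04, "wx": 0, "wy": 0, "wz": 0, "jaw": 0.1}, {"x": 0, "y": 0, "z": -0.08, "wx": 0, "wy": 0, "wz": 0, "jaw": 0.1}, {"x": 0, "y": 0, "z": -0.12, "wx": 0, "wy": 0, "wz": 0, "jaw": 0.1}])

```text
clock: 13.25
eef_pos: [0.548, 0.078, 0.1148]
eef_rot: [[-1.0, 0.0, -0.0], [0.0, 1.0, -0.0], [0.0, -0.0, -1.0]]
contact_force: [-1.3, -1.4, 2.6]
gripper_width: 0.0238
grasp_force: 35.0
```

play_rows(increments=[{"x": 0, "y": 0, "z": -0.04, "wx": 0, "wy": 0, "wz": 0, "jaw": 0.1}, {"x": 0, "y": 0, "z": -0.08, "wx": 0, "wy": 0, "wz": 0, "jaw": 0.1}, {"x": 0, "y": 0, "z": -0.12, "wx": 0, "wy": 0, "wz": 0, "jaw": 0.1}])

```text
clock: 13.55
eef_pos: [0.548, 0.078, 0.1136]
eef_rot: [[-1.0, 0.0, -0.0], [0.0, 1.0, -0.0], [0.0, -0.0, -1.0]]
contact_force: [-1.6, -1.4, 3.1]
gripper_width: 0.0242
grasp_force: 35.0
```

play_rows(increments=[{"x": 0, "y": 0, "z": -0.04, "wx": 0, "wy": 0, "wz": 0, "jaw": 0.1}, {"x": 0, "y": 0, "z": -0.08, "wx": 0, "wy": 0, "wz": 0, "jaw": 0.1}, {"x": 0, "y": 0, "z": -0.12, "wx": 0, "wy": 0, "wz": 0, "jaw": 0.1}])

```text
clock: 13.85
eef_pos: [0.548, 0.078, 0.1124]
eef_rot: [[-1.0, 0.0, 0.0], [0.0, 1.0, 0.0], [-0.0, 0.0, -1.0]]
contact_force: [-0.5, -1.6, 2.9]
gripper_width: 0.0237
grasp_force: 35.0
```

play_rows(increments=[{"x": 0, "y": 0, "z": -0.04, "wx": 0, "wy": 0, "wz": 0, "jaw": 0.1}, {"x": 0, "y": 0, "z": -0.08, "wx": 0, "wy": 0, "wz": 0, "jaw": 0.1}, {"x": 0, "y": 0, "z": -0.12, "wx": 0, "wy": 0, "wz": 0, "jaw": 0.1}])

```text
clock: 14.15
eef_pos: [0.548, 0.078, 0.1112]
eef_rot: [[-1.0, 0.0, 0.0], [0.0, 1.0, 0.0], [-0.0, 0.0, -1.0]]
contact_force: [-0.8, -0.7, 2.4]
gripper_width: 0.0236
grasp_force: 35.0
```

play_rows(increments=[{"x": 0, "y": 0, "z": -0.04, "wx": 0, "wy": 0, "wz": 0, "jaw": 0.1}, {"x": 0, "y": 0, "z": -0.08, "wx": 0, "wy": 0, "wz": 0, "jaw": 0.1}, {"x": 0, "y": 0, "z": -0.12, "wx": 0, "wy": 0, "wz": 0, "jaw": 0.1}])

```text
clock: 14.45
eef_pos: [0.548, 0.078, 0.11]
eef_rot: [[-1.0, 0.0, 0.0], [0.0, 1.0, 0.0], [-0.0, 0.0, -1.0]]
contact_force: [-0.5, -0.9, 3.1]
gripper_width: 0.0235
grasp_force: 35.0
```

play_rows(increments=[{"x": 0, "y": 0, "z": -0.04, "wx": 0, "wy": 0, "wz": 0, "jaw": 0.1}, {"x": 0, "y": 0, "z": -0.08, "wx": 0, "wy": 0, "wz": 0, "jaw": 0.1}, {"x": 0, "y": 0, "z": -0.12, "wx": 0, "wy": 0, "wz": 0, "jaw": 0.1}])

```text
clock: 14.75
eef_pos: [0.5481, 0.078, 0.1093]
eef_rot: [[-1.0, 0.0, 0.0], [0.0, 1.0, -0.0], [-0.0, -0.0, -1.0]]
contact_force: [-3.6, -1.6, 9.4]
gripper_width: 0.0237
grasp_force: 35.0
```

Bottomed out: the force jumped to 9.4 N. I'll hold and read it.

play_rows(increments=[{"x": 0, "y": 0, "z": 0, "wx": 0, "wy": 0, "wz": 0, "jaw": 0.1}, {"x": 0, "y": 0, "z": 0, "wx": 0, "wy": 0, "wz": 0, "jaw": 0.1}])

```text
clock: 14.95
eef_pos: [0.5481, 0.078, 0.1093]
eef_rot: [[-1.0, 0.0, 0.0], [0.0, 1.0, 0.0], [-0.0, 0.0, -1.0]]
contact_force: [-1.8, -0.9, 6.9]
gripper_width: 0.0235
grasp_force: 35.0
```

play_rows(increments=[{"x": 0, "y": 0, "z": -0.02, "wx": 0, "wy": 0, "wz": 0, "jaw": 0.1}, {"x": 0, "y": 0, "z": -0.04, "wx": 0, "wy": 0, "wz": 0, "jaw": 0.1}, {"x": 0, "y": 0, "z": -0.04, "wx": 0, "wy": 0, "wz": 0, "jaw": 0.1}, {"x": 0, "y": 0, "z": -0.04, "wx": 0, "wy": 0, "wz": 0, "jaw": 0.1}])

```text
clock: 15.35
eef_pos: [0.5482, 0.078, 0.1092]
eef_rot: [[-1.0, -0.0, 0.001], [-0.0, 1.0, 0.0], [-0.001, 0.0, -1.0]]
contact_force: [-2.8, -0.5, 8.1]
gripper_width: 0.0241
grasp_force: 35.0
```

play_rows(increments=[{"x": 0, "y": 0, "z": -0.03, "wx": 0, "wy": 0, "wz": 0, "jaw": 0.1}, {"x": 0, "y": 0, "z": -0.06, "wx": 0, "wy": 0, "wz": 0, "jaw": 0.1}, {"x": 0, "y": 0, "z": -0.06, "wx": 0, "wy": 0, "wz": 0, "jaw": 0.1}, {"x": 0, "y": 0, "z": -0.06, "wx": 0, "wy": 0, "wz": 0, "jaw": 0.1}])

```text
clock: 15.75
eef_pos: [0.5483, 0.078, 0.1091]
eef_rot: [[-1.0, -0.0, 0.001], [-0.0, 1.0, -0.0], [-0.001, -0.0, -1.0]]
contact_force: [-4.7, -0.1, 13.0]
gripper_width: 0.0238
grasp_force: 35.0
```

play_rows(increments=[{"x": 0, "y": 0, "z": 0, "wx": 0, "wy": 0, "wz": 0, "jaw": 0.1}, {"x": 0, "y": 0, "z": 0, "wx": 0, "wy": 0, "wz": 0, "jaw": 0.1}, {"x": 0, "y": 0, "z": 0, "wx": 0, "wy": 0, "wz": 0, "jaw": 0.1}, {"x": 0, "y": 0, "z": 0, "wx": 0, "wy": 0, "wz": 0, "jaw": 0.1}, {"x": 0, "y": 0, "z": 0, "wx": 0, "wy": 0, "wz": 0, "jaw": 0.1}, {"x": 0, "y": 0, "z": 0, "wx": 0, "wy": 0, "wz": 0, "jaw": 0.1}, {"x": 0, "y": 0, "z": 0, "wx": 0, "wy": 0, "wz": 0, "jaw": 0.1}])

```text
clock: 16.45
eef_pos: [0.5482, 0.078, 0.1091]
eef_rot: [[-1.0, -0.0, 0.001], [-0.0, 1.0, -0.0], [-0.001, -0.0, -1.0]]
contact_force: [-3.9, -0.7, 12.9]
gripper_width: 0.0241
grasp_force: 35.0
```

play_rows(increments=[{"x": 0, "y": 0, "z": 0, "wx": 0, "wy": 0, "wz": 0, "jaw": 0.1}, {"x": 0, "y": 0, "z": 0, "wx": 0, "wy": 0, "wz": 0, "jaw": 0.1}, {"x": 0, "y": 0, "z": 0, "wx": 0, "wy": 0, "wz": 0, "jaw": 0.1}, {"x": 0, "y": 0, "z": 0, "wx": 0, "wy": 0, "wz": 0, "jaw": 0.1}, {"x": 0, "y": 0, "z": 0, "wx": 0, "wy": 0, "wz": 0, "jaw": 0.1}, {"x": 0, "y": 0, "z": 0, "wx": 0, "wy": 0, "wz": 0, "jaw": 0.1}, {"x": 0, "y": 0, "z": 0, "wx": 0, "wy": 0, "wz": 0, "jaw": 0.1}])

```text
clock: 17.15
eef_pos: [0.5483, 0.078, 0.1091]
eef_rot: [[-1.0, -0.0, 0.001], [-0.0, 1.0, -0.0], [-0.001, -0.0, -1.0]]
contact_force: [-4.6, -0.9, 13.4]
gripper_width: 0.0238
grasp_force: 35.0
```

Pressed for more than 1 s at about 10 N on the bottom, net of the drag. I'll relax most of the press, then open gently.

play_rows(increments=[{"x": 0, "y": 0, "z": 0.03, "wx": 0, "wy": 0, "wz": 0, "jaw": 0.1}, {"x": 0, "y": 0, "z": 0.06, "wx": 0, "wy": 0, "wz": 0, "jaw": 0.1}, {"x": 0, "y": 0, "z": 0.06, "wx": 0, "wy": 0, "wz": 0, "jaw": 0.1}, {"x": 0, "y": 0, "z": 0.06, "wx": 0, "wy": 0, "wz": 0, "jaw": 0.1}], squeeze=15)

```text
clock: 17.55
eef_pos: [0.5484, 0.078, 0.1091]
eef_rot: [[-1.0, -0.0, 0.001], [-0.0, 1.0, 0.0], [-0.001, 0.0, -1.0]]
contact_force: [-1.2, -1.7, 6.8]
gripper_width: 0.024
grasp_force: 15.0
```

play_rows(increments=[{"x": 0, "y": 0, "z": 0, "wx": 0, "wy": 0, "wz": 0, "jaw": 0.3}, {"x": 0, "y": 0, "z": 0, "wx": 0, "wy": 0, "wz": 0, "jaw": 0.35}, {"x": 0, "y": 0, "z": 0, "wx": 0, "wy": 0, "wz": 0, "jaw": 0.5}, {"x": 0, "y": 0, "z": 0, "wx": 0, "wy": 0, "wz": 0, "jaw": 0.6}, {"x": 0, "y": 0, "z": 0, "wx": 0, "wy": 0, "wz": 0, "jaw": 0.7}, {"x": 0, "y": 0, "z": 0, "wx": 0, "wy": 0, "wz": 0, "jaw": 0.7}, {"x": 0, "y": 0, "z": 0, "wx": 0, "wy": 0, "wz": 0, "jaw": 0.7}])

```text
clock: 18.25
eef_pos: [0.548, 0.078, 0.1084]
eef_rot: [[-1.0, 0.0, -0.0], [0.0, 1.0, 0.0], [0.0, 0.0, -1.0]]
contact_force: [0.4, -0.4, -0.3]
gripper_width: 0.0601
grasp_force: 0.0
```

Now I'll retreat straight up.

play_rows(increments=[{"x": 0, "y": 0, "z": 1.5, "wx": 0, "wy": 0, "wz": 0, "jaw": 0.7}, {"x": 0, "y": 0, "z": 4, "wx": 0, "wy": 0, "wz": 0, "jaw": 0.7}, {"x": 0, "y": 0, "z": 8, "wx": 0, "wy": 0, "wz": 0, "jaw": 0.7}, {"x": 0, "y": 0, "z": 12, "wx": 0, "wy": 0, "wz": 0, "jaw": 0.7}, {"x": 4, "y": 0, "z": 14, "wx": 0, "wy": 0, "wz": 0, "jaw": 0.7}, {"x": 8, "y": 0, "z": 14, "wx": 0, "wy": 0, "wz": 0, "jaw": 0.7}, {"x": 10, "y": 0, "z": 14, "wx": 0, "wy": 0, "wz": 0, "jaw": 0.7}, {"x": 10, "y": 0, "z": 14, "wx": 0, "wy": 0, "wz": 0, "jaw": 0.7}])

```text
clock: 19.05
eef_pos: [0.6498, 0.0778, 0.2471]
eef_rot: [[-1.0, 0.001, -0.001], [0.001, 1.0, -0.001], [0.001, -0.001, -1.0]]
contact_force: [0.1, 0.2, -0.4]
gripper_width: 0.0614
grasp_force: 0.0
```

```bash
python3 - <<'E'
from h import *
o=get_obs();print(o["eef_pos"],o["contact_force"],o["clock"])
S,D=cam("scene"),cam("side")
a=vision.capture("scene");b=vision.capture("side")
p=np.array([.548,.078,.07]);out=[]
for C,im in((S,a),(D,b)):
    q=proj(C,[p,p+[0,0,.03],p+[0,0,.077]]);print(q.round(1).tolist());u,v=q[1].astype(int)
    out.append(cv2.resize(im[v-45:v+45,u-30:u+30],(400,600),interpolation=cv2.INTER_CUBIC));print(u-30,v-45)
cv2.imwrite("pics/c6.png",np.hstack(out))
E
```

```text
[0.64978014 0.07776109 0.24708583] [ 0.09939462  0.24980526 -0.37427949] 19.05
[[293.1, 182.1], [293.9, 172.7], [295.3, 156.8]]
263 127
[[243.5, 232.7], [242.9, 220.1], [241.7, 198.9]]
212 175
```

View pics/c6.png

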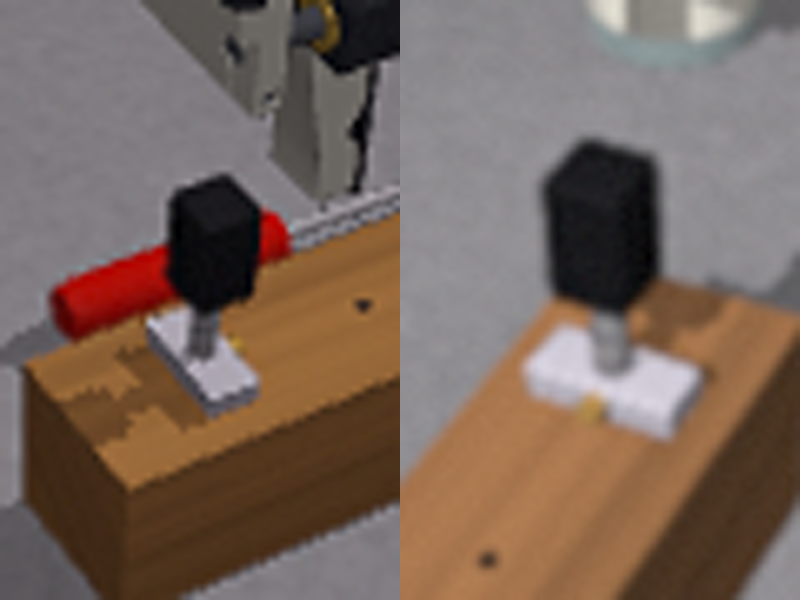

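The gauge stands upright in the hole with its stop flat on the wood (scene crop handle at about (213,245), side crop at about (602,225)). The gripper is well clear.

```bash
python3 -c "
from rig import ctrl
print(ctrl.sign_off())"
```

```text
the job is handed in; nothing more can be done
None
```

The depth gauge stands upright in the leg's hole, rod on the bottom at an estimated depth of 57 mm, stop down on the wood; I held it pressed with about 10 N for over a second (highest reading 13.4 N) and handed the job in.

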